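# Draw the slide scanner's spring tray out to the pointer and hold it

## Robot

A 7-joint arm with a two-finger parallel gripper is mounted at the origin on the work surface. World frame = base frame: x ahead of the robot, y to its left, z up, the work surface at z = 0. Lengths are in mm, angles in rad, forces in N, time in s.
With the tool pointing down it reaches from about 400 to 900 mm from the base axis. Payload 5.6 kg.
Tool frame: the origin (TCP) lies midway between the tips of the shut fingers; the grasp point (between the pads) lies 19 mm behind it; z points along the fingers, y is the line along which they close (so a half turn about z gives the same grasp; the last joint's range is limited). The gripper opens to 92 mm and grips with 3 to 60 N. Pads are 20 mm wide; open, the fingers measure 128 mm over their backs; the gripper's body (75 mm by 189 mm) begins 69 mm behind the grasp point.
Start: joints at [-1.311, 0.468, -0.012, 1.603, 0.006, 1.071, -0.056], TCP at [193.867, 620.423, 214.592] pointing down, gripper open.
Joint ranges: [-2.53, 2.53], [-0.31, 2.02], [-1.57, 1.55], [0.28, 2.44], [-1.29, 4.43], [0.15, 1.84], [-2.92, 2.92]. Speed limits (rad/s): [2.57, 2.57, 3.14, 3.14, 3.14, 3.14, 3.14].

## Interface

Orientations are given as a rotation vector (axis times angle).
In Python, from cell import robot, grip, kin, viewer gives the robot as it stands. Calls block until the motion is done:
- robot.movep(position, orientation): joint-space move of the TCP to a pose.
- robot.servo_line(position, feed=150, rotation=None): straight line of the TCP; rotation=None keeps the orientation; feed is the mean speed in mm/s.
- robot.goto_joints(angles): joint-space move.
- grip(opening, newtons=None): opening from 0.0 (shut) to 1.0 (fully open); newtons is the grip in N (None keeps the last); returns when the fingers have stopped.
- robot.hold(seconds).
- kin.ik(position, orientation): joint angles nearest the present ones, or None.
- robot.observe(): the state.
- viewer.read_camera(name): name is "side" or "top"; returns the picture (480x640x3 uint8, red, green, blue); there is no depth.
- viewer.camera_info(name): a dict with "camera_matrix" (3x3 intrinsics, pixels), "R" (3x3) and "t" (3): a world point X has camera coordinates R X + t. Camera axes: x right, y down, z forward; pixel columns grow to the right and rows downward; lengths in mm; the calibration is good to about 2 mm. A picture is of the moment at which its call begins. camera_info takes no time and is no camera call.
A pose or a line that the arm cannot do raises robot.IKError and nothing moves.
- robot.job_done(): hands the job in; it is judged then, once.
Trained networks look in the newest picture that a camera, given by its name, has taken for a name from the list of things; names that differ only in an ending like _2 or _b are one class to them, and where a whole thing is asked for, a point or a joint stands for the part that bears it (a point fixed in the world has none). Each returns a list of dicts, best first, with "confidence" (0 to 1); they miss things now and then, are a little off and sometimes report something else, mostly with a low value. They report only what shows in the picture. A call takes as long as a camera call.
- viewer.silhouettes(name, camera): "mask" (480x640 bool, what is visible of it).
- viewer.pinpoint(name, camera): "at" ([x, y, z] in mm, in the coordinates of the camera as it stood for that picture, good to about 4 mm: a listed point, or the origin of a listed thing).
The state is a dict: "t": time; "joints": joint angles; "joint_velocities": joint speeds; "joint_torque": joint torques, N m; "tcp_pos": TCP position; "tcp_rot": TCP orientation; "contact_force": force on the tool from outside, world axes, zero at the start; "wrist_torque": the same for the moment, N m; "grip_width": opening from 0.0 (shut) to 1.0 (fully open); "grip_force": force on a finger pad.
Only numpy, scipy, OpenCV 4.12 (cv2) and the standard library are available. Lean on these libraries where they do the work, as an engineer would, in place of code of your own. Each camera call takes 0.05 s, during which the arm holds its last target. There are 200 camera calls.

## Task

On the slide scanner, first pull the guard flap at the front all the way down, then take the spring-loaded specimen tray by its post and draw it out until its front edge is level with the steel pointer on the side rail, and keep holding it there so that the slides can be changed: you finish while still holding the tray in your gripper, since it runs back in if let go. Leave the pointer as it is set and do not knock or shift the other things on the bench.

Things in the scene. Friction and masses are not known exactly. Their poses are not given: they have to be found in the camera images.
- scanner: white slide scanner fixed to the bench. Origin on the bench below the flap's hinge, mid-width; x points into the machine, y left, z up; mm below are in this frame. Housing x 120 to 360, 220 wide, roof z 155. Before it a bay open above (x 0 to 120, floor z 36) between white cheeks (y 83 to 105 either side, top z 52); the left (+y) cheek runs on to x -125 as the pointer's rail
- flap (a joint): white guard flap across the front of the bay, hinged along its lower edge: 0 = upright (shut), 1.57 = fully lowered, lying level towards the robot. Starts at 0 to 0.25. Friction in its hinge (0.12 N m, about 1.5 N at the edge) keeps it wherever it is left; 0.15 kg, no latch
- flap_hinge (a point): midpoint of the flap's hinge line, at x 0, y 0, z 45; the hinge runs along the scanner's y
- flap_edge (a point): centre of the flap's rolled edge, a round aluminium bar 14 mm thick, 130 long (along y), 90 from the hinge; below it the flap is a plate 6 thick, 130 wide. Upright, 44 mm are clear between this bar and the tray's post behind it: a finger can enter from above and draw the flap out and down. Lowered, the edge lies at x -90, z 45, the plate's upper face at z 48
- tray: aluminium specimen tray, plate 240 x 120 x 10 mm with two glass slides. Origin: middle of its front edge, underside (x 15, z 62 when home). Pulls straight out to -x, at most 135 mm; its spring needs 2.5 N at home, 0.5 N more per 10 mm, and draws it back in when let go. The upright flap blocks it; it passes 10 mm over the lowered flap. Taken by its post
- tray_front (a point): middle of the tray's front edge, on its upper face (z 72); at x 15 when home
- post_top (a point): centre of the top of the tray's pull post: upright black round post, 18 mm thick, rising 53 from the tray's upper face to z 125; 45 behind the tray's front edge (x 60 when home, with 51 clear to the housing behind it)
- mark (a point): inner tip of the steel pointer (black foot 18 x 26) on the left rail: a blade 4 mm thick in x, z 67 to 75, tip at y 68, 8 beside the tray's edge. Set from x -40 to -100; top of its screw z 75. The point's axes are the scanner's. The tray is at the mark when tray_front and mark have the same x in the scanner's frame. Stiff (12 N); it stays where it is set
- slide_box: grey plastic slide box, 90 x 75 x 35 mm; origin at the centre of its underside; loose, not part of the job
- oil_bottle: small amber bottle, 34 mm wide, 65 mm tall; origin at the centre of its underside; loose, not part of the job
- beaker: glass beaker, 64 mm wide, 85 mm tall; origin at the centre of its underside; loose, not part of the job
- dish: clear closed round dish, 88 mm wide, 14 mm tall; origin at the centre of its underside; loose, not part of the job
- tube_rack: white tube rack, 60 x 110 mm, 62 mm tall with its tubes; origin at the centre of its underside; loose, not part of the job
- lens_box: small black box 45 x 45 x 30 mm; origin at the centre of its underside; loose, not part of the job

How it is judged (in metres and radians):
On the way, in this order (a step that is already met when the one before it is completed fails the run):
1. the flap is fully lowered (value of joint flap above 1.45 rad), for 0.2 s.
2. the tray's front edge is held level with the pointer by the fingers (x of tray_front in the frame of mark between -0.008 and 0.008 m and contact force between the fingers and tray above 2 N), for 0.5 s.
At the end, for the whole second after the job is handed in: The flap is fully lowered (joint over 1.45 rad), the tray's front edge is within 8 mm of the pointer along the scanner's x, the fingers bear on the tray with more than 2 N, and the pointer is within 8 mm of where it was set; all of it through the last second, still holding (all of step 2 and value of joint flap above 1.45 rad and distance of mark from where it was at the start of the episode below 0.008 m); the arm keeps its last pose, push and grip.
It fails at once if the tray is drawn out while the flap is not down (value of joint flap below 1.2 rad and x of tray in the frame of scanner below -0.01 m).
It fails at once if the pointer is shifted (distance of mark from where it was at the start of the episode above 0.01 m).
It fails at once if a bystander is shifted or tipped (distance of any of slide_box, oil_bottle, beaker, dish, tube_rack, lens_box from where it was at the start of the episode above 0.03 m or angle between any of beaker, oil_bottle's own z axis and vertical above 0.5 rad).
It also fails if it takes over 54 s, if anything falls off the work surface, if the arm or the gripper's body presses on something with over 40 N, if the wrist force passes 120 N, or if a joint passes its speed limit or range.

## Working session

There is one attempt and no reset: what is moved stays moved. The work goes in short steps, each a Python script; the robot and the scene stay as the last script left them, time stands still between calls to the robot, and variables do not carry over. Pictures are saved under pics/ and viewed, at most 10 in all, crops included, and the job is handed in when it is done.

```bash
mkdir -p pics; cat > h.py <<'E'
import numpy as np, cv2
from cell import robot, grip, kin, viewer
def snap(c,f=None):
    im=viewer.read_camera(c)
    if f: cv2.imwrite('pics/'+f,im[:,:,::-1])
    return im
def find(n,c):
    i=viewer.camera_info(c);R=np.array(i['R']);t=np.array(i['t'])
    return [(np.round(R.T@(np.array(d['at'])-t),1),round(d['confidence'],2)) for d in viewer.pinpoint(n,c)[:2]]
E
python3 - <<'E'
from h import *
for c in('top','side'):
    snap(c,c+'0.png')
    for n in 'scanner flap_hinge flap_edge tray_front post_top mark slide_box oil_bottle beaker dish tube_rack lens_box'.split(): print(c,n,find(n,c))
    i=viewer.camera_info(c); print(-np.array(i['R']).T@i['t'])
s=robot.observe();print(s['t'],s['tcp_rot'],s['tcp_pos'])
E
```

```text
top scanner [(array([597.6, -52.3,   7.4]), 0.77)]
top flap_hinge [(array([595.9, -57.5,  39.7]), 0.73), (array([ 499.3, -216.5,   -0.7]), 0.39)]
top flap_edge [(array([577.1, -56.9, 131. ]), 0.62)]
top tray_front [(array([612.2, -53.6,  72.1]), 0.6)]
top post_top [(array([657.2, -42.2, 122. ]), 0.97)]
top mark [(array([531.2,   3.3,  69.9]), 0.61), (array([ 748.4, -213. ,    1.8]), 0.57)]
top slide_box [(array([672.7, 163.3,   2.4]), 0.71)]
top oil_bottle []
top beaker [(array([ 610.6, -243. ,   -3.3]), 0.7)]
top dish [(array([443. , -56.1,  -1.2]), 0.71), (array([579.9, -57.7, 134. ]), 0.56)]
top tube_rack [(array([522.3, 136.4,   0.8]), 0.72)]
top lens_box [(array([ 496. , -217.1,   -1. ]), 0.86)]
[ 513.37058994   70.05765765 1162.71627676]
side scanner [(array([ 5.94e+02, -5.36e+01,  5.00e-01]), 0.79), (array([ 608.5, -237.9,    0.7]), 0.7)]
side flap_hinge [(array([592.7, -51.2,  45.1]), 0.7)]
side flap_edge [(array([576.1, -58.7, 137.6]), 0.68), (array([592.2, -50.3,  41.8]), 0.48)]
side tray_front [(array([607.4, -50.8,  76.3]), 0.84), (array([521.3, 142.3,  -0.9]), 0.55)]
side post_top [(array([651.3, -39.3, 119.7]), 0.6)]
side mark [(array([530.4,   5.9,  70.6]), 0.72)]
side slide_box [(array([671.4, 162. ,   3.8]), 0.89), (array([ 609.4, -239.8,    2.7]), 0.58)]
side oil_bottle []
side beaker [(array([ 6.104e+02, -2.386e+02,  1.000e-01]), 0.57), (array([671.2, 161.9,   3.3]), 0.31)]
side dish [(array([444.1, -52.7,   2.9]), 0.89)]
side tube_rack [(array([524. , 139.1,   0.7]), 0.83), (array([672.7, 164.6,   2.5]), 0.36)]
side lens_box [(array([ 496.2, -214.4,   -1.9]), 0.86)]
[ 323.74875848 -729.37730727  926.21436886]
1.3 [4.73886324e-01 3.10563240e+00 2.11598561e-05] [193.84564623 620.43706197 214.58479874]
```

```bash
ls pics
```

```text
side0.png
top0.png
```

View pics/top0.png

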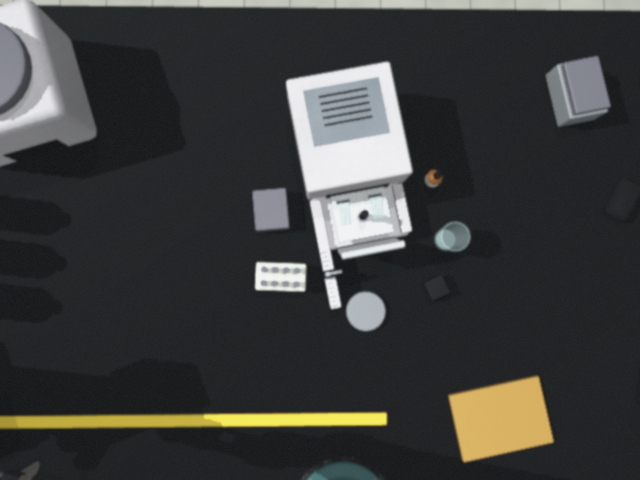

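View pics/side0.png

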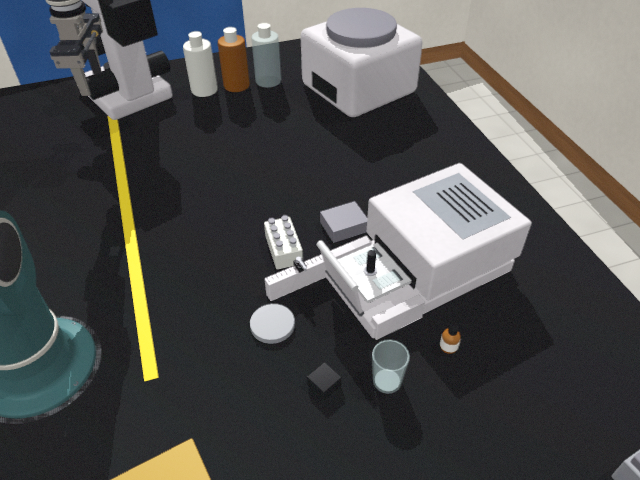

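The top view shows the scanner turned by about +0.19 rad. The flap is near (372,250), nearly upright, the post at (363,215), and the pointer at (333,272) on the rail. The side view agrees: the post is at (371,262) and the pointer at (300,264). Next I'll refine the yaw and lower the flap.

```bash
cat >> h.py <<'E'
E
python3 - <<'E'
from h import *
im=cv2.imread('pics/top0.png'); i=viewer.camera_info('top');K=np.array(i['camera_matrix']);R=np.array(i['R']);t=np.array(i['t']);C=-R.T@t
def w(u,v,z):
    d=R.T@np.linalg.inv(K)@[u,v,1]; return C+d*(z-C[2])/d[2]
L=cv2.createLineSegmentDetector().detect(cv2.cvtColor(im,6))[0][:,0]
for l in L:
    a,b=w(*l[:2],100),w(*l[2:],100);n=np.linalg.norm(b-a)
    if n>60 and 280<l[0]<420 and 50<l[1]<320:
        an=np.arctan2(b[1]-a[1],b[0]-a[0]); print(np.round(l),round(n),round((an+np.pi/4)%(np.pi/2)-np.pi/4,3))
# average several network looks
for c in('top','side'):
    for k in range(2):
        snap(c)
        for n in 'flap_hinge flap_edge tray_front post_top mark scanner'.split():print(c,n,find(n,c)[:1])
for y in (.19,.19+np.pi):
    print(kin.ik([609,-50,260],[np.pi*np.cos(y/2),np.pi*np.sin(y/2),0]))
E
```

```text
[323. 272. 329. 308.] 77 0.176
[341. 306. 335. 275.] 65 0.184
[308. 198. 322. 270.] 156 0.188
[411. 228. 402. 181.] 104 0.191
[334. 269. 319. 202.] 147 0.207
[285.  82. 307. 198.] 259 0.185
[304. 263. 257. 261.] 100 -0.036
[412. 171. 389.  62.] 245 0.19
[387.  61. 286.  79.] 225 0.19
[343. 259. 403. 247.] 131 0.189
[358. 238. 412. 232.] 116 0.105
[406. 239. 341. 251.] 140 0.186
[367. 201. 338. 203.] 63 0.091
[308. 193. 409. 173.] 221 0.193
[288. 226. 285. 188.] 81 0.089
[389. 186. 350. 193.] 85 0.172
[283. 187. 253. 190.] 64 0.088
[302. 274. 263. 272.] 82 -0.043
[368.  96. 321. 105.] 105 0.187
[378.  76. 389. 131.] 124 0.189
[322. 109. 367. 100.] 100 0.19
[318.  95. 364.  86.] 102 0.189
[325. 123. 369. 115.] 99 0.189
[368. 111. 324. 119.] 97 0.189
[321. 102. 366.  93.] 99 0.189
[303.  90. 377.  77.] 164 0.189
[366.  89. 319.  98.] 103 0.191
[368. 104. 323. 112.] 100 0.191
[388. 132. 314. 146.] 163 0.19
[371. 118. 325. 126.] 100 0.192
[313. 145. 302.  91.] 123 0.191
[323. 116. 368. 108.] 100 0.188
top flap_hinge [(array([598.7, -57.3,  41.6]), 0.55)]
top flap_edge [(array([578.9, -58.
[... 673 characters left out ...]
2, -53.9,  76.3]), 0.73)]
side post_top [(array([650.1, -41. , 121.5]), 0.87)]
side mark [(array([ 5.212e+02,  1.393e+02, -5.000e-01]), 0.69)]
side scanner [(array([ 5.945e+02, -5.310e+01, -1.000e-01]), 0.69)]
side flap_hinge [(array([593.7, -50.1,  45.9]), 0.69)]
side flap_edge [(array([573.3, -52.3, 135.6]), 0.71)]
side tray_front [(array([607.3, -50. ,  74.1]), 0.81)]
side post_top [(array([650.7, -40.2, 122.3]), 0.6)]
side mark [(array([530.9,   7.3,  69.8]), 0.72)]
side scanner [(array([593.6, -54.6,   1. ]), 0.82)]
[-0.60625621  0.45080673  0.86343517  1.69669362 -0.36857809  1.16591962
 -1.02495727]
[-0.40989654  0.38830844  0.5764863   1.68501158 -0.22951861  1.13641914
  1.9906177 ]
```

```bash
cat >> h.py <<'E'
Y=.189; O=np.array([594.7,-53.5]); ROT=[np.pi*np.cos(Y/2),np.pi*np.sin(Y/2),0]
def W(x,y,z): return [O[0]+x*np.cos(Y)-y*np.sin(Y), O[1]+x*np.sin(Y)+y*np.cos(Y), z]
def S(p): d=np.array(p[:2])-O; return np.round([d[0]*np.cos(Y)+d[1]*np.sin(Y),-d[0]*np.sin(Y)+d[1]*np.cos(Y),p[2]],1)
def st(m=''):
    s=robot.observe(); print(m,round(s['t'],2),S(s['tcp_pos']),'F',np.round(s['contact_force'],1),'g',round(s['grip_width'],3),round(s['grip_force'],1),flush=True); return s
E
python3 - <<'E'
from h import *
robot.movep(W(17,0,240),ROT); grip(0.0,20); st('above')
robot.servo_line(W(17,0,112),feed=120); st('in')
for a in (.2,.45,.7,.95,1.2,1.4):
    robot.servo_line(W(-70*np.sin(a)+3*np.cos(a)+10,0,45+70*np.cos(a)+3*np.sin(a)),feed=80); st(a)
for z in (52,49,47,45.5,44.5):
    robot.servo_line(W(-61,0,z),feed=40); s=st(z)
    if s['contact_force'][2]>12: break
snap('side','s1.png')
E
```

```text
above 6.83 [ 17.  -0. 240.] F [ 0.5  0.2 -0. ] g 0.009 0.0
in 8.05 [ 17.6  -0.3 112.8] F [0.5 0.6 0.4] g 0.007 0.0
0.2 8.43 [-8.000e-01  1.000e-01  1.148e+02] F [ 0.6 -0.9  0.3] g 0.005 0.0
0.45 8.79 [-1.790e+01  1.000e-01  1.093e+02] F [-0.5  0.7 -0.8] g 0.006 0.0
0.7 9.16 [-33.2   0.  100.2] F [ 0.8  0.7 -0.3] g 0.006 0.0
0.95 9.53 [-45.9   0.1  87.7] F [-0.6 -0.3  0. ] g 0.005 0.0
1.2 9.89 [-54.7   0.1  72.7] F [ 0.1  0.  -0. ] g 0.007 0.0
1.4 10.22 [-59.    0.1  59.3] F [-0.5 -1.3  0.3] g 0.005 0.0
52 10.57 [-61.3   0.   51.7] F [0.  0.4 0.2] g 0.009 0.0
49 10.82 [-61.1   0.   48.9] F [ 0.6 -1.  -1.3] g 0.003 0.0
47 11.07 [-60.8  -0.   48.3] F [-4.4  0.5 14.5] g 0.006 7.3
```

View pics/s1.png

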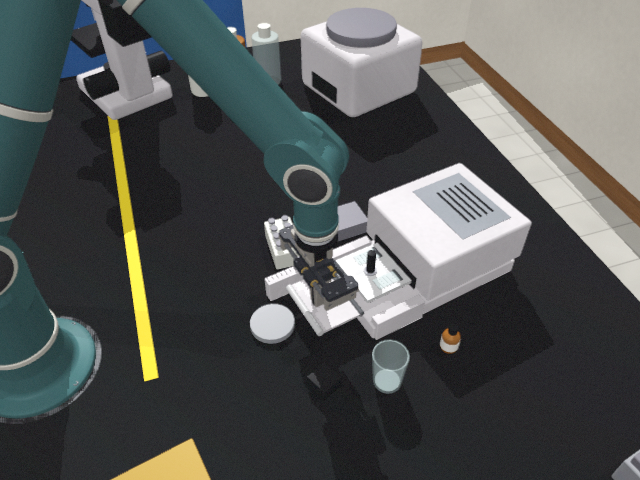

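The flap lies flat at (318,315): the finger met a hard stop at z 48.3 with 14.5 N. Next I'll grasp the post.

```bash
python3 - <<'E'
from h import *
robot.servo_line(W(-55,0,170),feed=150); grip(0.75); st()
robot.servo_line(W(59.5,0,170),feed=150)
for c in('top','side'):
    snap(c); print([(n,find(n,c)[:1]) for n in ('post_top','flap_edge','mark')])
robot.servo_line(W(59.5,0,90),feed=90); st('down')
grip(0.0,40); st('grip'); robot.hold(.2); st()
snap('side','s2.png')
E
```

```text
13.18 [-55.   0. 170.] F [-1.1  0.1  0. ] g 0.749 0.0
[('post_top', []), ('flap_edge', []), ('mark', [])]
[('post_top', [(array([648.5, -40.6, 123.1]), 0.8)]), ('flap_edge', [(array([504. , -67.2,  49.6]), 0.82)]), ('mark', [(array([531. ,   4.1,  72.6]), 0.57)])]
down 15.54 [60.  -0.3 90.6] F [ 0.8  0.5 -0.6] g 0.75 0.0
grip 16.38 [59.5 -0.4 90. ] F [-0.  -0.6 -0.5] g 0.187 40.0
 16.57 [59.5 -0.3 90. ] F [ 1.  -1.6 -0.1] g 0.189 40.0
```

View pics/s2.png

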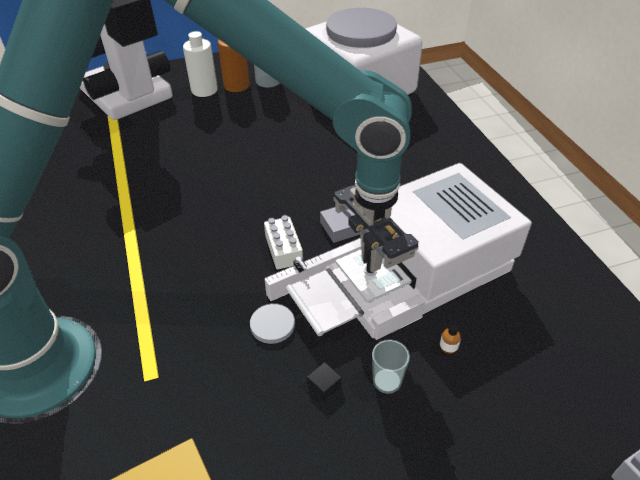

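The post is held at (371,262), with a grip width of about 17.4 mm, and the flap is still down. Now the draw.

```bash
python3 - <<'E'
from h import *
robot.servo_line(W(59.5-62,-.3,90),feed=60); st('drawn')
for c in('side','top'):
  for k in range(4):
    im=snap(c,f'{c}3.png')
    print(c,[(n,[(S(p),q) for p,q in find(n,c)[:1]]) for n in ('tray_front','mark','post_top','flap_edge')])
im=cv2.imread('pics/side3.png'); cv2.imwrite('pics/c3.png',cv2.resize(im[220:350,250:420],None,fx=4.5,fy=4.5,interpolation=2))
E
```

```text
drawn 17.81 [-1.9 -0.4 90. ] F [ 6.  -2.6 -5.9] g 0.183 40.0
side [('tray_front', [(array([-49.8,   0.2,  75.8]), 0.84)]), ('mark', [(array([-49.6,  70.1,  72. ]), 0.45)]), ('post_top', [(array([ -5.7,   1.9, 123. ]), 0.82)]), ('flap_edge', [(array([-93.4,   0.9,  48.2]), 0.81)])]
side [('tray_front', [(array([-47.9,  -0.9,  76.5]), 0.72)]), ('mark', [(array([-51. ,  69. ,  69.9]), 0.48)]), ('post_top', [(array([ -3.3,   4.5, 119.6]), 0.7)]), ('flap_edge', [(array([-93.1,   1.4,  45.2]), 0.88)])]
side [('tray_front', [(array([-50.5,   0.7,  73.3]), 0.93)]), ('mark', [(array([-51.4,  72.4,  67. ]), 0.72)]), ('post_top', [(array([ -3.5,   1.3, 122.3]), 0.77)]), ('flap_edge', [(array([-91.1,   1.7,  49.5]), 0.96)])]
side [('tray_front', []), ('mark', [(array([-49.9,  70. ,  68.4]), 0.5)]), ('post_top', [(array([ -2.4,   0.3, 122. ]), 0.93)]), ('flap_edge', [(array([-91.7,   0.8,  46.5]), 0.73)])]
top [('tray_front', [(array([-124.4, -144.8,    0.6]), 0.31)]), ('mark', [(array([-50.1,  64.8,  70.6]), 0.64)]), ('post_top', []), ('flap_edge', [(array([-32.3, 199.7,  -1.1]), 0.35)])]
top [('tray_front', [(array([118.2, 197.3,   3.4]), 0.48)]), ('mark', [(array([-51.3,  65.6,  68.6]), 0.48)]), ('post_top', []), ('flap_edge', [])]
top [('tray_front', []), ('mark', [(array([-50. ,  67.2,  71.5]), 0.63)]), ('post_top', []), ('flap_edge', [])]
top [('tray_front', []), ('mark', [(array([-49.7,  66.1,  71.3]), 0.57)]), ('post_top', []), ('flap_edge', [])]
```

View pics/c3.png

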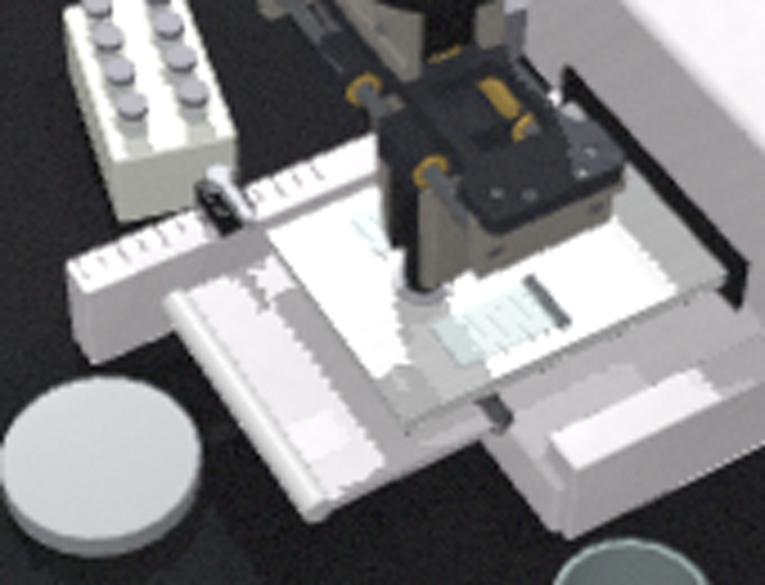

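The picture shows the flap down and the tray edge ending at crop (268,228), about 3 mm short of the pointer tip at about (250,215). The camera averages, corrected for bias, agree, so I'll draw 3.3 mm more.

```bash
python3 - <<'E'
from h import *
robot.servo_line(W(59.5-65.6,-.3,90),feed=30); robot.hold(.5); st('drawn')
r={'tray_front':[],'mark':[],'post_top':[]}
for k in range(8):
    snap('side','side4.png')
    for n in r:
        for p,q in find(n,'side')[:1]:
            if q>.4 and abs(S(p)[1])<80: r[n].append(S(p)[0])
print({n:(np.median(v),np.std(v),len(v)) for n,v in r.items()})
im=cv2.imread('pics/side4.png'); cv2.imwrite('pics/c4.png',cv2.resize(im[250:320,270:360],None,fx=8,fy=8,interpolation=2)); st()
E
```

```text
drawn 20.57 [-5.3 -0.4 90. ] F [ 6.1 -1.5 -6.2] g 0.188 40.0
{'tray_front': (np.float64(-52.05), np.float64(2.134098170188055), 8), 'mark': (np.float64(-50.25), np.float64(15.83745067079926), 8), 'post_top': (np.float64(-7.199999999999999), np.float64(1.3128570942794955), 8)}
 22.18 [-5.3 -0.4 90. ] F [ 5.5 -1.  -6.4] g 0.185 40.0
```

View pics/c4.png

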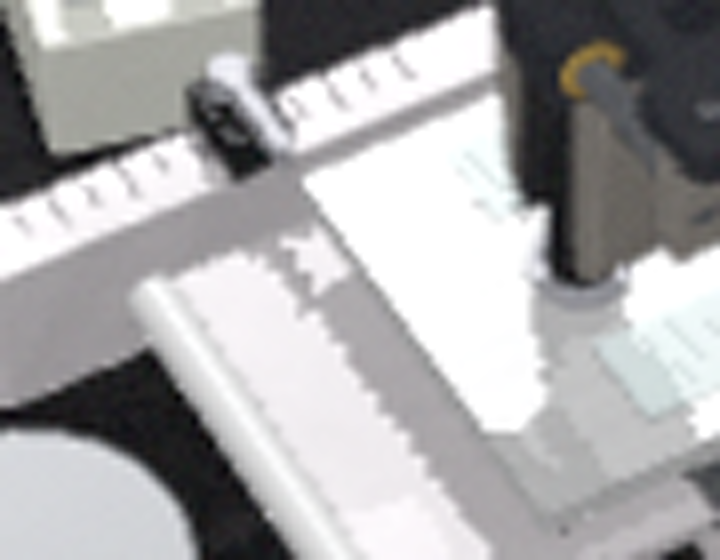

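The tray edge (302,180), extended 8 mm, meets the blade tip at about (285,152), so it is level with the pointer. The flap is down and the grip steady, so I'm handing in.

```bash
python3 - <<'E'
from h import *
print(robot.job_done()); st()
E
```

```text
the job is handed in; nothing more can be done
None
the job is handed in; nothing more can be done
```

I lowered the flap fully, drew the tray out to within about 2 mm of the pointer by my camera estimate, and handed the job in at about 22 s while still gripping the post at 40 N; the hand-in call returned no verdict.

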